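# Check the clamp gap with a taper gauge

## Task

Before the medallion goes in, check the gap of the small examination clamp: pick up the orange-handled taper gauge from the bench and slide its blade, lying flat and tip first, squarely into the middle of the clamp's open front, between the steel lower plate and the clear sprung upper plate, until it drags snugly and has just begun to lift the upper plate, by about 1 to 2 mm. Do not force it farther. Finish while still gripping the gauge at that depth, its blade resting flat on the lower plate, for the reading to be taken; leave everything else on the bench undisturbed.

Things in the scene. Friction and masses are not known exactly. Their poses are not given: they have to be found in the camera images.
- gauge_grip (a point): Centre of the orange handle of the taper gauge (loose, about 0.16 kg, lying flat on the bench): a block 60 long (its x) x 16 wide (y) x 30 high (z) with a black band; this point is 15 mm above the flat underside. x points to the blade tip. The steel blade starts 30 mm ahead of this point. Grip the handle across its width.
- gauge_tip (a point): Middle of the bottom edge of the gauge blade's tip: 130 mm ahead of gauge_grip along x and 15 mm lower; axes as gauge_grip. The blade is 100 long and 18 wide, flat below, level with the handle's underside; its top slopes straight from 11 mm thick at the handle to 3 mm at the tip (0.08 mm per mm).
- clamp_mouth (a point): Fixed point on the clamp's lower plate, 40 mm above the bench, on its centre line, straight below the front edge of the flat part of the upper plate. x points into the clamp (the way the blade goes in), y to its left, z up. In front of it the lower plate reaches 35 mm out as a lip; behind it, 105 mm.
- clamp: The clamp, fixed to the bench: grey block with a steel lower plate on top, together 140 long (x) x 110 wide (y) x 40 high; origin at the centre of its underside, axes as clamp_mouth. Two guide posts with black caps, 56 mm tall above the lower plate, stand 55 mm behind the origin, 42 mm left and right. The gap is open at the front, and empty.
- plate_edge (a point): Middle of the lower front edge of the flat part of the clear upper plate (100 wide, 6 thick), straight above clamp_mouth: its height above clamp_mouth is the gap (5 to 7 mm at the start, different each time). From here a red lip turns up at 35 degrees, 11.5 mm out to the front and 8 mm up. Axes as clamp_mouth.
- press_plate (a joint): How far the sprung upper plate has been lifted from its rest, m: 0 at rest, 0.010 at its upper stop. It moves straight up. Lifting starts at about 2.2 N and takes 0.7 N more for each mm, so the drag on the blade rises clearly once it touches, by some 5 to 10 N, and to about 15 N as it lifts 2 mm; it springs back down when freed.
- medallion_c (a point): Centre of the dark bronze medallion, 76 across with a hanging loop, 6 thick, on a grey pad 130 x 110 x 14 to the right behind the tools. Leave it alone.
- brush: Loose wooden brush, 160 long, about 18 wide and 14 high; origin on the bench in the handle, x to the bristles (104 mm ahead, handle end 55 mm behind). Leave it alone.
- spatula: Loose steel spatula with a dark wooden handle, 183 long, 20 wide, 12 high; origin on the bench, x to the blade end (115 mm ahead, handle end 68 mm behind). The gauge, brush and spatula lie side by side, in any order, about 100 mm apart. Leave it alone.
- solvent: Closed amber bottle, 60 across, 130 high; origin at the centre of its underside. Leave it alone.
- jar: Closed glass jar, 60 across, 60 high; origin at the centre of its underside. Leave it alone.
- beaker: White ceramic beaker, 70 across, 80 high; origin at the centre of its underside, to the left of the clamp. Leave it alone.
Not all that is in view belongs to the job. Leave any turquoise or yellow look-alike of the part that bears gauge_grip alone.

How it is judged (in metres and radians):
On the way, in this order (a step that is already met when the one before it is completed fails the run):
1. the gauge is gripped and lifted off the bench (contact force between the fingers and gauge above 3 N and height (world z) of gauge_grip above 0.045 m), for 0.1 s.
2. the blade tip has entered the gap from the front, flat and straight, the upper plate still down (y of gauge_tip in the frame of clamp_mouth between -0.025 and 0.025 m and z of gauge_tip in the frame of clamp_mouth between -0.003 and 0.006 m and angle between the x axis of gauge_tip and the x axis of clamp_mouth, either way round below 0.17 rad and contact force between the fingers and gauge above 3 N and x of gauge_tip in the frame of clamp_mouth between 0.003 and 0.03 m and value of joint press_plate below 0.002 m).
At the end, for the whole second after the job is handed in: The gauge is still gripped, at rest, its tip at least 20 mm inside the mouth, within 25 mm of the clamp's centre line and 0.17 rad of its direction, blade level within 0.06 rad and bearing on both plates (over 1 N on the upper, over 0.3 N on the lower), and the upper plate is lifted by 0.4 to 3 mm (y of gauge_tip in the frame of clamp_mouth between -0.025 and 0.025 m and z of gauge_tip in the frame of clamp_mouth between -0.003 and 0.006 m and angle between the x axis of gauge_tip and the x axis of clamp_mouth, either way round below 0.17 rad and contact force between the fingers and gauge above 3 N and x of gauge_tip in the frame of clamp_mouth above 0.02 m and value of joint press_plate between 0.0004 and 0.003 m and contact force between gauge and press_plate above 1 N and contact force between gauge and clamp above 0.3 N and angle between gauge_tip's own z axis and vertical below 0.06 rad and linear speed of gauge below 0.01 m/s and contact force between the fingers and press_plate below 0.1 N); the arm keeps its last pose, push and grip.
It fails at once if the blade was forced in: upper plate lifted more than 5 mm (value of joint press_plate above 0.005 m).
It fails at once if a bystander was disturbed (distance of any of medallion_c, brush, spatula, solvent, jar, beaker from where it was at the start of the episode above 0.025 m).
It also fails if it takes over 48 s, if anything falls off the work surface, if the arm or the gripper's body presses on something with over 40 N, if the wrist force passes 120 N, or if a joint passes its speed limit or range.

## Robot

A 6-joint arm with a two-finger parallel gripper is mounted at the origin on the work surface. World frame = base frame: x ahead of the robot, y to its left, z up, the work surface at z = 0. Lengths are in m, angles in degrees, forces in N, time in s.
With the tool pointing down it reaches from about 0.35 to 0.875 m from the base axis. Payload 4.2 kg.
Tool frame: the origin (TCP) lies at the very end of the fingers, on their centre line; the grasp point (between the pads) lies 19 mm behind it (tcp_to_grasp is the z of the grasp point in the tool frame, in m); z points along the fingers, y is the direction in which the jaws open and shut (so a half turn about z gives the same grasp; the last joint's range is limited). The gripper opens to 87 mm and grips with 3 to 60 N. Pads are 19 mm wide; open, the fingers measure 117 mm over their backs; the gripper's body (75 mm by 190 mm) begins 51 mm behind the grasp point.
Start: joints at [-57.662, 22.042, 0.453, 0, -68.411, -14.817], TCP at [0.188, -0.596, 0.223] pointing down, gripper open.
Joint ranges: [-179.83, 179.83], [-69.29, 118.12], [-61.27, 80.66], [-181.25, 117.63], [-171.15, -9.14], [-177.46, 177.46]. Speed limits (degrees/s): [159.86, 159.86, 180, 180, 180, 180].

## Interface

Orientations are given as a 3x3 rotation matrix whose columns are the frame's x, y, z axes.
In Python, from station import sense, capture, camera_params, finish_job, tcp_to_grasp gives the robot as it stands.
- The arm moves only by the shell command python3 -m inch 'ROWS'. ROWS is JSON, a list of rows, each an object of numbers: "jaw": the closure in counts, from 0 (fully open) to 255 (shut); "x", "y", "z": the shift along the world's x, y, z normalised to -1 to 1, where 1 is 0.06 m; "ax", "ay", "az": the turn, a rotation vector about the world's x, y, z normalised to -1 to 1, where 1 is 10 degrees. A call has 1 to 12 rows; each row shifts and turns the pose as measured when the row begins; what a row does not reach is not made up. A row lasts 1/8 s, in which the tool goes at most 62.5 mm and 10.7 degrees, less where a joint would pass 70% of its speed; a pose out of reach is approached as far as the arm can. A call with a number of a shift or a turn outside -1 to 1 is refused whole. A call with a gripper value outside its range is refused whole. The fingers move at their own pace and stop on an object; the grip force is fixed at half the most. Time passes only in rows, so rows that do not move let the fingers close. It gives the time, the measured TCP pose, the force and the opening at its end, in the units of the state.
- sense(): the state, without advancing time (a new reading comes with each control period).
- capture(name): name is "side" or "top"; returns the picture (480x640x3 uint8, red, green, blue); there is no depth.
- camera_params(name): a dict with "vfov" (degrees; the focal length in pixels is half the picture's height over the tangent of half this angle, whatever the lens; pixels are square), "cx", "cy" (the principal point, pixels), "R" (3x3) and "t" (3): a world point X has camera coordinates R X + t. Camera axes: x right, y down, z forward; pixel columns grow to the right and rows downward; lengths in m; the calibration is good to about 2 mm. A picture is of the moment at which its call begins. camera_params takes no time and is no camera call.
- finish_job(): hands the job in, once; it reports no verdict.
The state is a dict: "time_s": time; "joints": joint angles; "joint_velocities": joint speeds; "effort": joint torques, N m; "tcp_pos": TCP position; "ee_rot": TCP orientation; "wrist_force": force on the tool from outside, world axes, zero at the start; "moment": the same for the moment, N m; "gripper_width": opening from 0.0 (shut) to 1.0 (fully open).
Only numpy, scipy, OpenCV 4.12 (cv2) and the standard library are available. Lean on these libraries where they do the work, as an engineer would, in place of code of your own. Each camera call takes 0.05 s, during which the arm holds its last target.

## Working session

There is one attempt and no reset: what is moved stays moved. The work goes in short steps, Python scripts to look and compute and a shell command to move; the robot and the scene stay as the last step left them, time stands still between calls to the robot, and variables do not carry over. Pictures are saved under pics/ and viewed, and the job is handed in when it is done.

```bash
mkdir -p pics; ls
python3 - <<'E'
from station import *
import cv2
s=sense()
print({k:(s[k]) for k in ('time_s','tcp_pos','ee_rot','wrist_force','gripper_width')},tcp_to_grasp)
for n in('side','top'):
    im=capture(n); cv2.imwrite(f'pics/{n}0.png',im[:,:,::-1]); print(camera_params(n))
E
```

```text
pics
{'time_s': 0.0, 'tcp_pos': array([ 0.18800441, -0.59543079,  0.22146896]), 'ee_rot': array([[-9.53674131e-01, -3.00840701e-01, -7.24285337e-04],
       [-3.00841563e-01,  9.53671945e-01,  2.04351301e-03],
       [ 7.59587205e-05,  2.16674062e-03, -9.99997650e-01]]), 'wrist_force': array([ 0.62092172, -0.05029977, -0.61572035]), 'gripper_width': 0.9942435021150412} -0.0187
{'vfov': 43.83480212795275, 'cx': 307.8749275249943, 'cy': 231.42116859191137, 'R': array([[ 0.99650426, -0.08200539, -0.01594894],
       [-0.07198226, -0.74593287, -0.66211986],
       [ 0.04240055,  0.6609533 , -0.74922822]]), 't': array([-0.48310218,  0.05572329,  1.71063222])}
{'vfov': 45.218879363623, 'cx': 310.1604796566172, 'cy': 243.57128592819163, 'R': array([[-0.00645509, -0.99997522, -0.0028092 ],
       [-0.99451961,  0.00671298, -0.10433443],
       [ 0.10435071,  0.00212031, -0.9945383 ]]), 't': array([-0.01737838,  0.46450777,  1.45768748])}
```

View pics/side0.png

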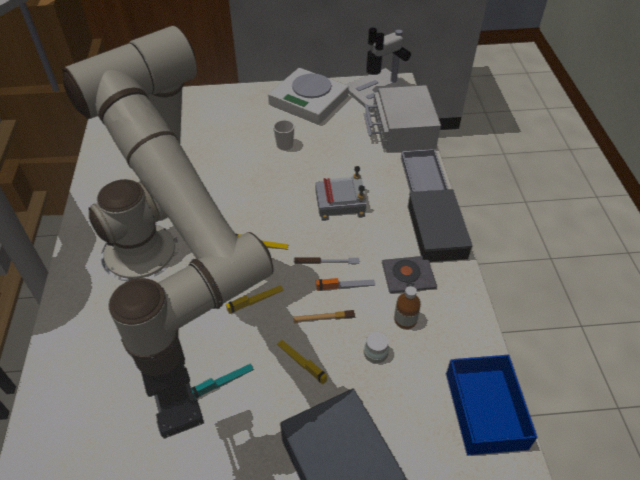

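View pics/top0.png

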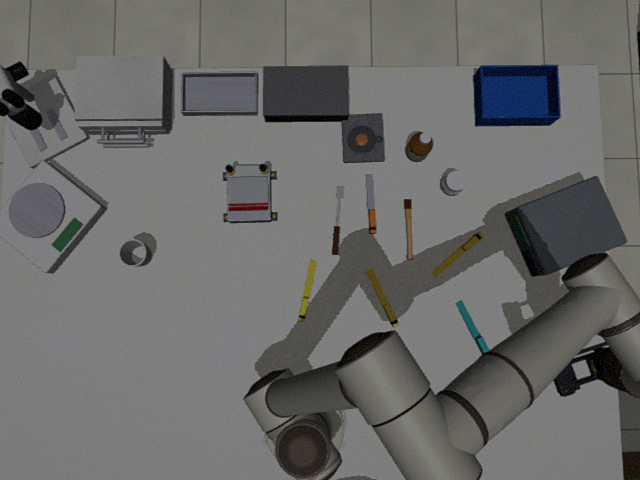

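Run:
```python
import cv2,numpy as np
a=cv2.imread('pics/top0.png');b=cv2.imread('pics/side0.png')
r=lambda i,x,y,w,h,k:cv2.resize(i[y:y+h,x:x+w],(w*k,h*k),interpolation=cv2.INTER_CUBIC)
cv2.imwrite('pics/c1.png',np.hstack([r(a,325,160,65,90,6),r(a,215,155,68,90,6)[:540]]))
cv2.imwrite('pics/c2.png',np.vstack([r(b,290,240,100,50,7),r(b,300,160,100,65,7)])[:, :])
```

```text
(no output)
```

View pics/c1.png

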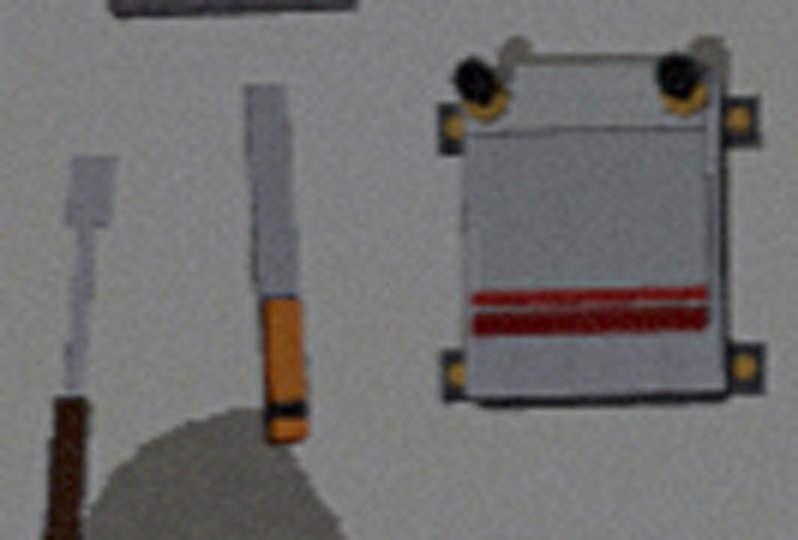

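View pics/c2.png

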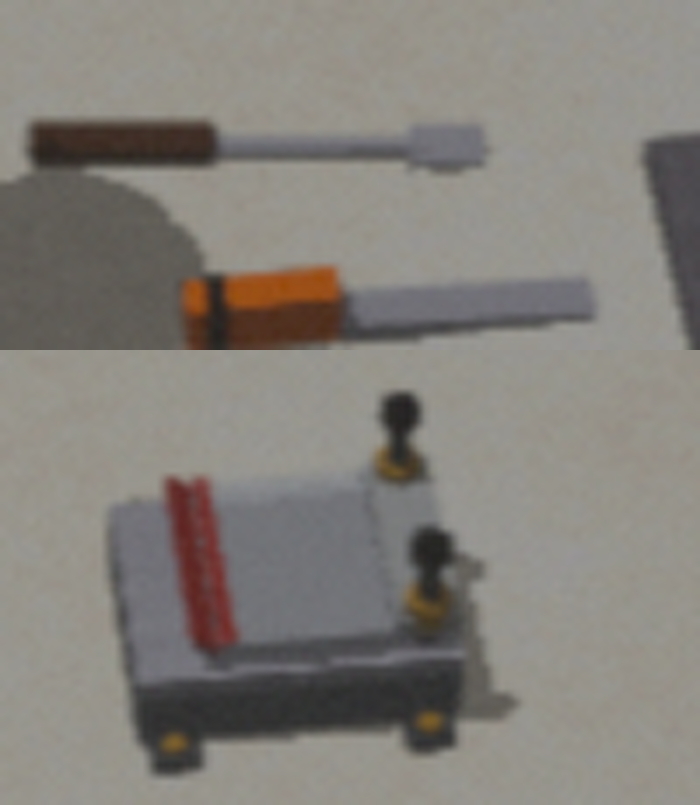

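```bash
cat > h.py <<'E'
import numpy as np,cv2
from station import *
def ray(n,uv):
    p=camera_params(n);f=240/np.tan(np.radians(p['vfov']/2))
    d=np.array([(uv[0]-p['cx'])/f,(uv[1]-p['cy'])/f,1.]);R=np.array(p['R']);t=np.array(p['t'])
    return -R.T@t,R.T@d
def onz(n,uv,z):
    c,d=ray(n,uv);return c+d*(z-c[2])/d[2]
def proj(n,X):
    p=camera_params(n);f=240/np.tan(np.radians(p['vfov']/2))
    q=np.array(p['R'])@X+p['t'];return np.array([p['cx']+f*q[0]/q[2],p['cy']+f*q[1]/q[2]])
def two(u,v):
    (a,d),(b,e)=ray('top',u),ray('side',v)
    d=d/np.linalg.norm(d);e=e/np.linalg.norm(e)
    s=np.linalg.lstsq(np.stack([d,-e],1),b-a,rcond=None)[0]
    return (a+s[0]*d+b+s[1]*e)/2,np.linalg.norm(a+s[0]*d-b-s[1]*e)
E
python3 - <<'E'
from h import *
np.set_printoptions(precision=4,suppress=True)
a=cv2.imread('pics/top0.png');hs=cv2.cvtColor(a,cv2.COLOR_BGR2HSV)
def show(m,box,name):
    x,y,w,h=box;mm=np.zeros_like(m);mm[y:y+h,x:x+w]=m[y:y+h,x:x+w]
    ys,xs=np.nonzero(mm);r=cv2.minAreaRect(np.stack([xs,ys],1).astype(np.float32));print(name,len(xs),r);return cv2.boxPoints(r),xs,ys
m=cv2.inRange(hs,(5,120,60),(18,255,255))
bp,xs,ys=show(m,(355,190,30,55),'orange')
P=np.array([onz('top',p,.030) for p in bp]);print(P[:,:2],'mean',P.mean(0))
for i in range(4):print(np.linalg.norm(P[i]-P[i-1]))
# blade corners from crop (tip)
for uv in [(245,86),(286,86)]:
    print('tip',onz('top',(325+(uv[0]+.5)/6-.5,160+(uv[1]+.5)/6-.5),.003))
m=cv2.inRange(hs,(0,120,40),(6,255,255))|cv2.inRange(hs,(172,120,40),(180,255,255))
bp,xs,ys=show(m,(220,195,60,25),'red')
print(np.array([onz('top',p,.05) for p in bp]))
# clamp plate corners
for n,uv in dict(fl=(468,397),fr=(728,390),rr=(722,62),rl=(463,72)).items():
    print(n,onz('top',(215+(uv[0]-390+.5)/6-.5,155+(uv[1]+.5)/6-.5),.04))
E
```

```text
orange 126 ((372.0, 221.5), (23.0, 6.0), 90.0)
[[ 0.5497 -0.1726]
 [ 0.5496 -0.1881]
 [ 0.4899 -0.187 ]
 [ 0.49   -0.1716]] mean [ 0.5198 -0.1798  0.03  ]
0.05970375673400342
0.015454382036246384
0.05970269357344087
0.015389590531352975
tip [ 0.6506 -0.1675  0.003 ]
tip [ 0.6505 -0.1856  0.003 ]
red 242 ((248.0, 206.5), (7.0, 38.0), 90.0)
[[0.567  0.1855 0.05  ]
 [0.5663 0.0887 0.05  ]
 [0.5483 0.0887 0.05  ]
 [0.5489 0.1853 0.05  ]]
fl [0.5228 0.1902 0.04  ]
fr [0.5251 0.0794 0.04  ]
rr [0.6676 0.0821 0.04  ]
rl [0.664  0.1935 0.04  ]
```

Run:
```python
from h import *
np.set_printoptions(precision=4,suppress=True)
c=lambda x,y:(325+(x+.5)/6-.5,160+(y+.5)/6-.5)
for n,uv,z in [('tip',(266,86),.003),('base',(278.5,296),.011),('hf',(283,298),.030),('hb',(288,441),.03)]: print(n,onz('top',c(*uv),z))
# side view: tip top edge mid, handle top centre, spatula
s=lambda x,y:(290+(x+.5)/7-.5,240+(y+.5)/7-.5)
print('side tip',onz('side',s(592,298),.003),'handle top front mid',onz('side',s(338,278),.03),'back',onz('side',s(187,290),.03))
k=lambda x,y:(300+(x+.5)/7-.5,160+(y-350+.5)/7-.5)
print('clamp FL,FR,RR z=.04',onz('side',k(110,507),.04),onz('side',k(137,682),.04),onz('side',k(462,652),.04))
for X in [(.56,.1358,.046)]: print(proj('side',np.array(X)),proj('top',np.array(X)))
print('red flat front edge ends (side)',onz('side',k(207,480),.052),onz('side',k(235,643),.052))
```

```text
tip [ 0.6506 -0.1768  0.003 ]
base [ 0.5557 -0.1798  0.011 ]
hf [ 0.5516 -0.1797  0.03  ]
hb [ 0.4898 -0.1808  0.03  ]
side tip [ 0.651  -0.1755  0.003 ] handle top front mid [ 0.5512 -0.1767  0.03  ] back [ 0.4932 -0.1769  0.03  ]
clamp FL,FR,RR z=.04 [0.524  0.1919 0.04  ] [0.5258 0.085  0.04  ] [0.6644 0.0891 0.04  ]
[328.8962 192.6445] [248.67   205.8308]
red flat front edge ends (side) [0.5667 0.1921 0.052 ] [0.5679 0.0922 0.052 ]
```

```bash
python3 -m inch '[{"x":0.7,"y":0.9,"az":-0.8,"jaw":0},{"x":0.7,"y":0.9,"az":-0.8},{"x":0.7,"y":0.9},{"x":0.7,"y":0.9},{"x":0.7,"y":0.9},{"x":0.7,"y":0.9},{"x":0.7,"y":0.9}]'
```

```text
$[0]: bad value
```

```bash
python3 -m inch '[{"jaw":0,"x":0.7,"y":0.9,"z":0,"ax":0,"ay":0,"az":-0.8},{"jaw":0,"x":0.7,"y":0.9,"z":0,"ax":0,"ay":0,"az":-0.8},{"jaw":0,"x":0.7,"y":0.9,"z":0,"ax":0,"ay":0,"az":0},{"jaw":0,"x":0.7,"y":0.9,"z":0,"ax":0,"ay":0,"az":0},{"jaw":0,"x":0.7,"y":0.9,"z":0,"ax":0,"ay":0,"az":0},{"jaw":0,"x":0.7,"y":0.9,"z":0,"ax":0,"ay":0,"az":0}]'
```

```text
time_s: 0.85
tcp_pos: [0.4172, -0.2966, 0.2182]
ee_rot: [[-1.0, -0.008, -0.003], [-0.008, 1.0, 0.006], [0.003, 0.006, -1.0]]
wrist_force: [1.1, -0.9, 0.1]
gripper_width: 0.999
```

```bash
python3 -m inch '[{"jaw":0,"x":0.6,"y":0.68,"z":0,"ax":0,"ay":0,"az":0.08},{"jaw":0,"x":0.6,"y":0.68,"z":-0.3,"ax":0,"ay":0,"az":0},{"jaw":0,"x":0.5,"y":0.6,"z":-0.5,"ax":0,"ay":0,"az":0},{"jaw":0,"x":0,"y":0,"z":-0.5,"ax":0,"ay":0,"az":0},{"jaw":0,"x":0,"y":0,"z":0,"ax":0,"ay":0,"az":0}]'
python3 - <<'E'
from h import *
for n in('side','top'): cv2.imwrite(f'pics/{n}1.png',capture(n)[:,:,::-1])
a=cv2.imread('pics/top1.png')[140:260,310:430];b=cv2.imread('pics/side1.png')[200:320,270:390]
cv2.imwrite('pics/c3.png',np.hstack([cv2.resize(i,(400,400),interpolation=2) for i in(a,b)]))
E
```

```text
time_s: 1.48
tcp_pos: [0.5237, -0.1703, 0.1375]
ee_rot: [[-1.0, -0.03, -0.003], [-0.03, 1.0, 0.006], [0.003, 0.006, -1.0]]
wrist_force: [-0.0, -0.7, 0.4]
gripper_width: 0.993
```

View pics/c3.png

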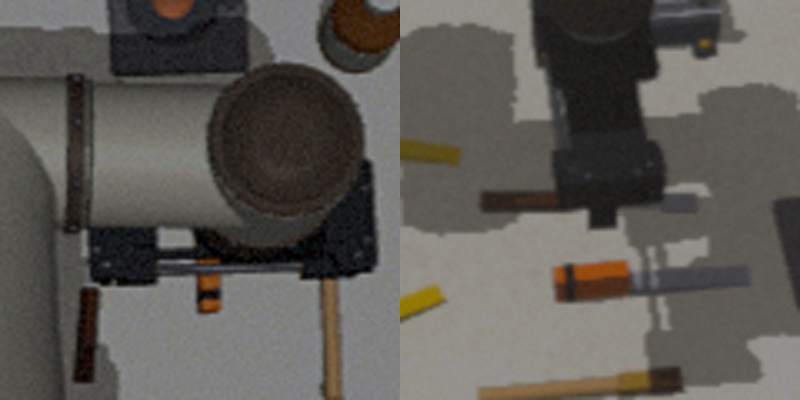

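```bash
python3 -m inch '[{"jaw":60,"x":-0.05,"y":-0.13,"z":-0.6,"ax":0,"ay":0,"az":0},{"jaw":60,"x":0,"y":0,"z":-0.6,"ax":0,"ay":0,"az":0},{"jaw":60,"x":0,"y":0,"z":-0.5,"ax":0,"ay":0,"az":0},{"jaw":60,"x":0,"y":0,"z":0,"ax":0,"ay":0,"az":0},{"jaw":60,"x":0,"y":0,"z":0,"ax":0,"ay":0,"az":0}]'
```

```text
time_s: 2.2
tcp_pos: [0.5287, -0.1836, 0.0466]
ee_rot: [[-0.999, -0.026, 0.023], [-0.026, 1.0, 0.001], [-0.023, 0.0, -1.0]]
wrist_force: [-0.4, -0.3, 0.5]
gripper_width: 0.764
```

```bash
python3 -m inch '[{"jaw":60,"x":-0.12,"y":0.07,"z":-0.2,"ax":0,"ay":0.13,"az":0},{"jaw":60,"x":0,"y":0,"z":-0.2,"ax":0,"ay":0,"az":0},{"jaw":60,"x":0,"y":0,"z":0,"ax":0,"ay":0,"az":0},{"jaw":60,"x":0,"y":0,"z":0,"ax":0,"ay":0,"az":0}]'
```

```text
time_s: 2.7
tcp_pos: [0.5229, -0.1793, 0.0243]
ee_rot: [[-1.0, -0.026, 0.005], [-0.026, 1.0, 0.0], [-0.005, 0.0, -1.0]]
wrist_force: [-0.2, -0.1, -0.1]
gripper_width: 0.761
```

```bash
python3 -m inch '[{"jaw":60,"x":-0.05,"y":0,"z":-0.2,"ax":0,"ay":0.03,"az":0},{"jaw":60,"x":0,"y":0,"z":-0.1,"ax":0,"ay":0,"az":0},{"jaw":60,"x":0,"y":0,"z":0,"ax":0,"ay":0,"az":0},{"jaw":60,"x":0,"y":0,"z":0,"ax":0,"ay":0,"az":0}]'
```

```text
time_s: 3.2
tcp_pos: [0.5197, -0.1793, 0.0049]
ee_rot: [[-1.0, -0.026, -0.001], [-0.026, 1.0, 0.0], [0.001, 0.0, -1.0]]
wrist_force: [0.2, -0.2, -0.5]
gripper_width: 0.764
```

```bash
python3 -m inch '[{"jaw":255,"x":0,"y":0,"z":0,"ax":0,"ay":0,"az":0},{"jaw":255,"x":0,"y":0,"z":0,"ax":0,"ay":0,"az":0},{"jaw":255,"x":0,"y":0,"z":0,"ax":0,"ay":0,"az":0},{"jaw":255,"x":0,"y":0,"z":0,"ax":0,"ay":0,"az":0},{"jaw":255,"x":0,"y":0,"z":0,"ax":0,"ay":0,"az":0},{"jaw":255,"x":0,"y":0,"z":0,"ax":0,"ay":0,"az":0}]'
```

```text
time_s: 3.95
tcp_pos: [0.5203, -0.1794, 0.0056]
ee_rot: [[-1.0, -0.027, 0.001], [-0.027, 1.0, 0.0], [-0.001, 0.0, -1.0]]
wrist_force: [0.2, 1.0, -0.6]
gripper_width: 0.187
```

```bash
python3 -m inch '[{"jaw":255,"x":0,"y":0,"z":0.3,"ax":0,"ay":0,"az":0},{"jaw":255,"x":0,"y":0,"z":0.5,"ax":0,"ay":0,"az":0},{"jaw":255,"x":0,"y":0,"z":0.6,"ax":0,"ay":0,"az":0},{"jaw":255,"x":0,"y":0,"z":0.6,"ax":0,"ay":0,"az":0},{"jaw":255,"x":0,"y":0,"z":0,"ax":0,"ay":0,"az":0},{"jaw":255,"x":0,"y":0,"z":0,"ax":0,"ay":0,"az":0}]'
```

```text
time_s: 4.7
tcp_pos: [0.5162, -0.1786, 0.1254]
ee_rot: [[-1.0, -0.025, -0.008], [-0.025, 1.0, 0.002], [0.008, 0.003, -1.0]]
wrist_force: [-0.2, 0.3, -1.6]
gripper_width: 0.179
```

```bash
python3 -m inch '[{"jaw":255,"x":-0.3,"y":0.4,"z":0,"ax":0,"ay":0,"az":0},{"jaw":255,"x":-0.35,"y":0.7,"z":0,"ax":0,"ay":0,"az":0},{"jaw":255,"x":-0.35,"y":0.7,"z":0,"ax":0,"ay":0,"az":0},{"jaw":255,"x":-0.35,"y":0.7,"z":0,"ax":0,"ay":0,"az":0},{"jaw":255,"x":-0.3,"y":0.7,"z":0,"ax":0,"ay":0,"az":0},{"jaw":255,"x":-0.2,"y":0.7,"z":0,"ax":0,"ay":0,"az":0},{"jaw":255,"x":-0.2,"y":0.6,"z":0,"ax":0,"ay":0,"az":0},{"jaw":255,"x":0,"y":0.4,"z":0,"ax":0,"ay":0,"az":0},{"jaw":255,"x":0,"y":0,"z":0,"ax":0,"ay":0,"az":0},{"jaw":255,"x":0,"y":0,"z":0,"ax":0,"ay":0,"az":0}]'
```

```text
time_s: 5.95
tcp_pos: [0.3802, 0.1196, 0.1125]
ee_rot: [[-0.999, -0.021, -0.033], [-0.021, 1.0, -0.007], [0.033, -0.006, -0.999]]
wrist_force: [-1.5, 0.0, -1.5]
gripper_width: 0.183
```

```bash
python3 -m inch '[{"jaw":255,"x":0.05,"y":0.2,"z":-0.25,"ax":0.04,"ay":-0.19,"az":0},{"jaw":255,"x":0,"y":0,"z":-0.25,"ax":0,"ay":0,"az":0},{"jaw":255,"x":0,"y":0,"z":-0.25,"ax":0,"ay":0,"az":0},{"jaw":255,"x":0,"y":0,"z":0,"ax":0,"ay":0,"az":0},{"jaw":255,"x":0,"y":0,"z":0,"ax":0,"ay":0,"az":0}]'
```

```text
time_s: 6.58
tcp_pos: [0.3829, 0.1271, 0.0652]
ee_rot: [[-1.0, -0.014, -0.002], [-0.014, 1.0, -0.002], [0.002, -0.002, -1.0]]
wrist_force: [0.6, 0.4, -0.9]
gripper_width: 0.182
```

```bash
python3 -m inch '[{"jaw":255,"x":0.1,"y":0.07,"z":-0.1,"ax":0,"ay":0,"az":0.06},{"jaw":255,"x":0,"y":0,"z":0,"ax":0,"ay":0,"az":0},{"jaw":255,"x":0,"y":0,"z":0,"ax":0,"ay":0,"az":0}]'
python3 - <<'E'
from h import *
for n in('side','top'): cv2.imwrite(f'pics/{n}2.png',capture(n)[:,:,::-1])
a=cv2.imread('pics/top2.png')[150:270,190:310];b=cv2.imread('pics/side2.png')[130:250,260:380]
cv2.imwrite('pics/c4.png',np.hstack([cv2.resize(i,(400,400),interpolation=2) for i in(a,b)]))
E
```

```text
time_s: 6.95
tcp_pos: [0.3902, 0.1318, 0.0598]
ee_rot: [[-1.0, -0.025, 0.0], [-0.025, 1.0, -0.001], [-0.0, -0.001, -1.0]]
wrist_force: [-0.2, -0.1, -0.9]
gripper_width: 0.179
```

View pics/c4.png

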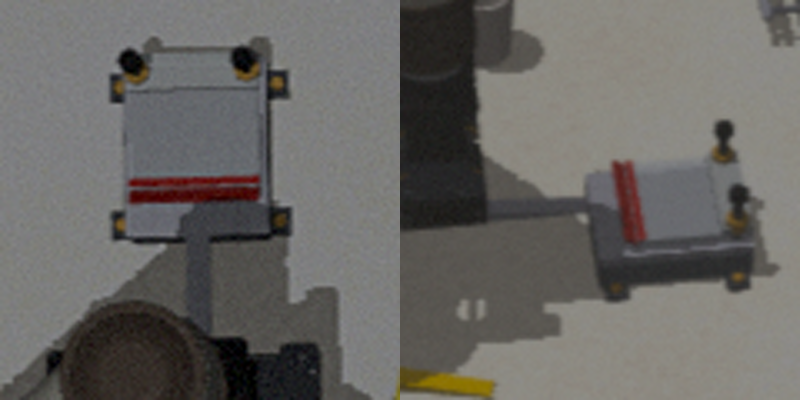

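```bash
python3 -m inch '[{"jaw":255,"x":0.25,"y":0.05,"z":-0.05,"ax":0,"ay":0,"az":0},{"jaw":255,"x":0,"y":0,"z":-0.05,"ax":0,"ay":0,"az":0},{"jaw":255,"x":0,"y":0,"z":0,"ax":0,"ay":0,"az":0},{"jaw":255,"x":0,"y":0,"z":0,"ax":0,"ay":0,"az":0}]'
```

```text
time_s: 7.55
tcp_pos: [0.4065, 0.1352, 0.0534]
ee_rot: [[-1.0, -0.025, 0.0], [-0.025, 1.0, -0.001], [-0.0, -0.001, -1.0]]
wrist_force: [0.7, 0.3, -1.3]
gripper_width: 0.181
```

```bash
python3 -m inch '[{"jaw":255,"x":0,"y":0,"z":-0.07,"ax":0,"ay":0,"az":0},{"jaw":255,"x":0,"y":0,"z":-0.0,"ax":0,"ay":0,"az":0},{"jaw":255,"x":0,"y":0,"z":0,"ax":0,"ay":0,"az":0}]';python3 -m inch '[{"jaw":255,"x":0,"y":0,"z":-0.03,"ax":0,"ay":0,"az":0},{"jaw":255,"x":0,"y":0,"z":-0.0,"ax":0,"ay":0,"az":0},{"jaw":255,"x":0,"y":0,"z":0,"ax":0,"ay":0,"az":0}]'
```

```text
time_s: 7.92
tcp_pos: [0.4061, 0.135, 0.0489]
ee_rot: [[-1.0, -0.025, 0.0], [-0.025, 1.0, -0.001], [-0.0, -0.001, -1.0]]
wrist_force: [0.5, -0.2, -1.2]
gripper_width: 0.172
time_s: 8.3
tcp_pos: [0.4061, 0.1351, 0.0471]
ee_rot: [[-1.0, -0.025, 0.0], [-0.025, 1.0, -0.001], [-0.0, -0.001, -1.0]]
wrist_force: [-0.0, -0.7, -0.8]
gripper_width: 0.18
```

```bash
python3 -m inch '[{"jaw":255,"x":0,"y":0,"z":-0.02,"ax":0,"ay":0,"az":0},{"jaw":255,"x":0,"y":0,"z":-0.0,"ax":0,"ay":0,"az":0},{"jaw":255,"x":0,"y":0,"z":0,"ax":0,"ay":0,"az":0}]';python3 -m inch '[{"jaw":255,"x":0,"y":0,"z":-0.02,"ax":0,"ay":0,"az":0},{"jaw":255,"x":0,"y":0,"z":-0.0,"ax":0,"ay":0,"az":0},{"jaw":255,"x":0,"y":0,"z":0,"ax":0,"ay":0,"az":0}]'
```

```text
time_s: 8.68
tcp_pos: [0.4062, 0.1351, 0.0459]
ee_rot: [[-1.0, -0.025, 0.0], [-0.025, 1.0, -0.001], [-0.0, -0.001, -1.0]]
wrist_force: [0.2, 0.1, -1.1]
gripper_width: 0.179
time_s: 9.05
tcp_pos: [0.4062, 0.1352, 0.045]
ee_rot: [[-1.0, -0.025, 0.001], [-0.025, 1.0, -0.0], [-0.001, -0.0, -1.0]]
wrist_force: [-0.9, -0.3, 0.6]
gripper_width: 0.18
```

```bash
python3 -m inch '[{"jaw":255,"x":0.1,"y":0,"z":0.01,"ax":0,"ay":0,"az":0},{"jaw":255,"x":0.1,"y":0,"z":0,"ax":0,"ay":0,"az":0},{"jaw":255,"x":0.1,"y":0,"z":0,"ax":0,"ay":0,"az":0},{"jaw":255,"x":0,"y":0,"z":0,"ax":0,"ay":0,"az":0}]'
```

```text
time_s: 9.55
tcp_pos: [0.426, 0.1354, 0.0454]
ee_rot: [[-1.0, -0.025, 0.001], [-0.025, 1.0, -0.0], [-0.001, -0.0, -1.0]]
wrist_force: [0.6, 0.8, 0.3]
gripper_width: 0.183
```

```bash
python3 -m inch '[{"jaw":255,"x":0.1,"y":0,"z":0,"ax":0,"ay":0,"az":0},{"jaw":255,"x":0,"y":0,"z":0,"ax":0,"ay":0,"az":0}]';python3 -m inch '[{"jaw":255,"x":0.1,"y":0,"z":0,"ax":0,"ay":0,"az":0},{"jaw":255,"x":0,"y":0,"z":0,"ax":0,"ay":0,"az":0}]';python3 -m inch '[{"jaw":255,"x":0.1,"y":0,"z":0,"ax":0,"ay":0,"az":0},{"jaw":255,"x":0,"y":0,"z":0,"ax":0,"ay":0,"az":0}]'
python3 - <<'E'
from h import *
for n in('side','top'): cv2.imwrite(f'pics/{n}3.png',capture(n)[:,:,::-1])
a=cv2.imread('pics/top3.png')[150:250,200:300];b=cv2.imread('pics/side3.png')[150:230,290:370]
cv2.imwrite('pics/c5.png',np.hstack([cv2.resize(i,(400,400),interpolation=2) for i in(a,b)]))
E
```

```text
time_s: 9.8
tcp_pos: [0.4324, 0.1353, 0.0454]
ee_rot: [[-1.0, -0.025, 0.001], [-0.025, 1.0, -0.0], [-0.001, -0.0, -1.0]]
wrist_force: [1.1, 1.1, -0.8]
gripper_width: 0.182
time_s: 10.05
tcp_pos: [0.4387, 0.1353, 0.0454]
ee_rot: [[-1.0, -0.025, 0.001], [-0.025, 1.0, -0.0], [-0.001, -0.0, -1.0]]
wrist_force: [-0.2, -1.1, -1.0]
gripper_width: 0.18
time_s: 10.3
tcp_pos: [0.4451, 0.1352, 0.0455]
ee_rot: [[-1.0, -0.025, 0.001], [-0.025, 1.0, -0.0], [-0.001, -0.0, -1.0]]
wrist_force: [0.7, -0.3, -0.7]
gripper_width: 0.18
```

View pics/c5.png

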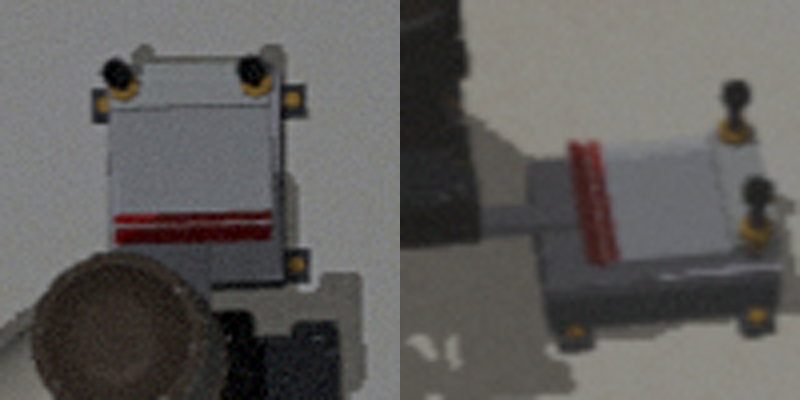

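```bash
for i in 1 2 3; do python3 -m inch '[{"jaw":255,"x":0.07,"y":0,"z":-0.005,"ax":0,"ay":0,"az":0},{"jaw":255,"x":0,"y":0,"z":0,"ax":0,"ay":0,"az":0}]' | sed -n '1,2p;4p'; done
```

```text
time_s: 10.65
tcp_pos: [0.449, 0.135, 0.0454]
wrist_force: [1.1, -1.5, -0.9]
time_s: 10.9
tcp_pos: [0.4534, 0.1349, 0.0453]
wrist_force: [1.6, -0.4, 0.9]
time_s: 11.15
tcp_pos: [0.4576, 0.1348, 0.0453]
wrist_force: [-0.5, -0.8, 1.3]
```

```bash
for i in 1 2 3; do python3 -m inch '[{"jaw":255,"x":0.06,"y":0,"z":0,"ax":0,"ay":0,"az":0},{"jaw":255,"x":0,"y":0,"z":0,"ax":0,"ay":0,"az":0}]' | sed -n '1,2p;4p'; done
```

```text
time_s: 11.4
tcp_pos: [0.4614, 0.1347, 0.0453]
wrist_force: [0.3, -0.9, 2.0]
time_s: 11.65
tcp_pos: [0.4651, 0.1346, 0.0453]
wrist_force: [-0.5, -0.6, 3.2]
time_s: 11.9
tcp_pos: [0.4688, 0.1345, 0.0454]
wrist_force: [-1.6, -0.8, 2.8]
```

```bash
for i in 1 2; do python3 -m inch '[{"jaw":255,"x":0.05,"y":0,"z":0.003,"ax":0,"ay":0,"az":0},{"jaw":255,"x":0,"y":0,"z":0,"ax":0,"ay":0,"az":0}]' | sed -n '1,4p'; done
```

```text
time_s: 12.15
tcp_pos: [0.4721, 0.1346, 0.0454]
ee_rot: [[-1.0, -0.026, -0.0], [-0.026, 1.0, -0.001], [0.0, -0.001, -1.0]]
wrist_force: [-0.0, -0.9, 2.5]
time_s: 12.4
tcp_pos: [0.4755, 0.1347, 0.0455]
ee_rot: [[-1.0, -0.026, -0.0], [-0.026, 1.0, -0.001], [0.0, -0.001, -1.0]]
wrist_force: [-0.6, -0.6, 1.3]
```

```bash
for i in 1 2; do python3 -m inch '[{"jaw":255,"x":0.05,"y":0,"z":0,"ax":0,"ay":0,"az":0},{"jaw":255,"x":0,"y":0,"z":0,"ax":0,"ay":0,"az":0}]' | sed -n '1,4p'; done
```

```text
time_s: 12.65
tcp_pos: [0.4767, 0.1341, 0.0455]
ee_rot: [[-1.0, -0.026, -0.004], [-0.026, 1.0, -0.003], [0.004, -0.003, -1.0]]
wrist_force: [-1.1, 0.0, 1.3]
time_s: 12.9
tcp_pos: [0.4778, 0.1336, 0.0456]
ee_rot: [[-1.0, -0.026, -0.008], [-0.026, 1.0, -0.004], [0.008, -0.004, -1.0]]
wrist_force: [-0.7, 0.1, 1.3]
```

Run:
```python
from h import *
s=sense();np.set_printoptions(precision=2,suppress=True)
for k in('joints','effort','moment','wrist_force'):print(k,np.array(s[k]))
for n in('side','top'): cv2.imwrite(f'pics/{n}4.png',capture(n)[:,:,::-1])
a=cv2.imread('pics/top4.png')[100:400,150:450];b=cv2.imread('pics/side4.png')[50:350,150:450]
cv2.imwrite('pics/c6.png',np.hstack([cv2.resize(i,(400,400),interpolation=2) for i in(a,b)]))
```

```text
joints [  34.37   22.09  -29.79   -0.11  -38.63 -122.79]
effort [  0.15 -31.65  12.13   2.53  -0.15  -0.03]
moment [-0.14 -0.14  0.07]
wrist_force [-0.7   0.06  1.26]
```

View pics/c6.png

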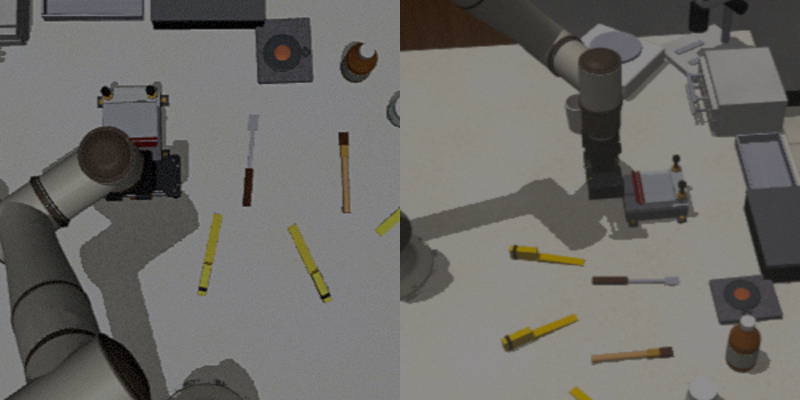

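```bash
python3 -m inch '[{"jaw":255,"x":0.03,"y":0.01,"z":0,"ax":0.023,"ay":-0.046,"az":0},{"jaw":255,"x":0,"y":0,"z":0,"ax":0,"ay":0,"az":0}]'
python3 - <<'E'
from station import *
import numpy as np;np.set_printoptions(precision=2,suppress=True)
s=sense()
for k in('joints','effort','moment','wrist_force'):print(k,np.array(s[k]))
E
```

```text
time_s: 13.25
tcp_pos: [0.4778, 0.1336, 0.0454]
ee_rot: [[-1.0, -0.025, -0.004], [-0.025, 1.0, -0.001], [0.004, -0.001, -1.0]]
wrist_force: [-1.1, -0.1, 3.6]
gripper_width: 0.183
joints [  34.38   21.99  -30.02   -0.08  -38.21 -122.85]
effort [ -0.36 -30.95  12.01   2.64   0.11  -0.05]
moment [0.05 0.23 0.02]
wrist_force [-1.13 -0.12  3.63]
```

```bash
python3 -m inch '[{"jaw":255,"x":0.05,"y":0.01,"z":0.01,"ax":0.01,"ay":-0.03,"az":0}]'; python3 -m inch '[{"jaw":255,"x":0,"y":0,"z":0,"ax":0,"ay":0,"az":0}]'
python3 - <<'E'
from station import *
import numpy as np;np.set_printoptions(precision=2,suppress=True)
s=sense()
for k in('joints','joint_velocities','effort','moment','wrist_force'):print(k,np.array(s[k]))
E
```

```text
time_s: 13.38
tcp_pos: [0.4788, 0.1334, 0.0454]
ee_rot: [[-1.0, -0.025, -0.003], [-0.025, 1.0, -0.001], [0.003, -0.001, -1.0]]
wrist_force: [-6.8, 0.2, 3.3]
gripper_width: 0.179
time_s: 13.5
tcp_pos: [0.4789, 0.1334, 0.0453]
ee_rot: [[-1.0, -0.025, -0.003], [-0.025, 1.0, -0.001], [0.003, -0.001, -1.0]]
wrist_force: [-2.3, 0.7, 4.0]
gripper_width: 0.185
joints [  34.31   22.04  -29.95   -0.03  -38.17 -122.87]
joint_velocities [ 0.07 -0.11  0.03 -0.03  0.02 -0.06]
effort [ -0.21 -31.13  12.05   2.64   0.09  -0.01]
moment [0.02 0.23 0.03]
wrist_force [-2.31  0.65  3.99]
```

```bash
for i in 1 2; do python3 -m inch '[{"jaw":255,"x":0.09,"y":0.01,"z":0.0,"ax":0,"ay":-0.02,"az":0}]'; done
```

```text
time_s: 13.62
tcp_pos: [0.4814, 0.1328, 0.045]
ee_rot: [[-1.0, -0.024, -0.005], [-0.024, 1.0, -0.004], [0.006, -0.004, -1.0]]
wrist_force: [-12.5, 1.3, 11.2]
gripper_width: 0.181
time_s: 13.75
tcp_pos: [0.4835, 0.1322, 0.0448]
ee_rot: [[-1.0, -0.023, -0.009], [-0.023, 1.0, -0.007], [0.009, -0.007, -1.0]]
wrist_force: [-13.6, 1.7, 12.6]
gripper_width: 0.18
```

```bash
for i in 1 2; do python3 -m inch '[{"jaw":255,"x":0.08,"y":0.03,"z":0.04,"ax":0.05,"ay":-0.07,"az":0.01}]'; done
```

```text
time_s: 13.88
tcp_pos: [0.4862, 0.1329, 0.046]
ee_rot: [[-1.0, -0.023, -0.002], [-0.023, 1.0, -0.0], [0.002, -0.0, -1.0]]
wrist_force: [-2.3, -0.1, -5.0]
gripper_width: 0.182
time_s: 14.0
tcp_pos: [0.489, 0.1336, 0.0467]
ee_rot: [[-1.0, -0.024, 0.006], [-0.024, 1.0, 0.006], [-0.006, 0.006, -1.0]]
wrist_force: [-3.4, -0.5, -7.0]
gripper_width: 0.18
```

```bash
python3 -m inch '[{"jaw":255,"x":0.07,"y":0.01,"z":-0.01,"ax":-0.03,"ay":0.0,"az":0}]';python3 -m inch '[{"jaw":255,"x":0.02,"y":0,"z":-0.01,"ax":0,"ay":0,"az":0}]'
```

```text
time_s: 14.12
tcp_pos: [0.4925, 0.1335, 0.0452]
ee_rot: [[-1.0, -0.023, 0.004], [-0.023, 1.0, -0.0], [-0.004, -0.0, -1.0]]
wrist_force: [-2.0, -0.3, -4.3]
gripper_width: 0.18
time_s: 14.25
tcp_pos: [0.493, 0.1334, 0.0447]
ee_rot: [[-1.0, -0.023, 0.002], [-0.023, 1.0, -0.001], [-0.001, -0.001, -1.0]]
wrist_force: [-12.3, 2.0, 11.8]
gripper_width: 0.183
```

```bash
python3 -m inch '[{"jaw":255,"x":0,"y":0,"z":0.006,"ax":0,"ay":0,"az":0},{"jaw":255,"x":0,"y":0,"z":0,"ax":0,"ay":0,"az":0}]'
python3 - <<'E'
from h import *
for n in('side','top'): cv2.imwrite(f'pics/{n}5.png',capture(n)[:,:,::-1])
r=lambda i:cv2.resize(i,(400,400),interpolation=2)
a0=cv2.imread('pics/side0.png');b=cv2.imread('pics/side5.png')
cv2.imwrite('pics/c7.png',np.hstack([r(i[155:225,305:375]) for i in(a0,b)]))
g=lambda n:cv2.cvtColor(cv2.imread(n),cv2.COLOR_BGR2HSV)
for v,box in(('side',(310,170,35,40)),('top',(220,195,60,25))):
  for k in('0','3','5'):
    h=g(f'pics/{v}{k}.png');m=cv2.inRange(h,(0,110,40),(6,255,255))|cv2.inRange(h,(172,110,40),(180,255,255))
    x,y,w,hh=box;ys,xs=np.nonzero(m[y:y+hh,x:x+w]);print(v,k,len(xs),xs.mean()+x,ys.mean()+y)
d=proj('side',np.array([.56,.136,.0465]));print(proj('side',np.array([.56,.136,.0475]))-d,proj('top',np.array([.56,.136,.0475]))-proj('top',np.array([.56,.136,.0465])))
E
```

```text
time_s: 14.5
tcp_pos: [0.4931, 0.1336, 0.045]
ee_rot: [[-1.0, -0.023, 0.001], [-0.023, 1.0, -0.002], [-0.001, -0.002, -1.0]]
wrist_force: [-3.2, -0.1, -1.2]
gripper_width: 0.182
side 0 116 328.2241379310345 190.3189655172414
side 3 78 327.7435897435897 189.71794871794873
side 5 74 327.63513513513516 189.90540540540542
top 0 252 247.78174603174602 206.53174603174602
top 3 217 247.52073732718895 206.7741935483871
top 5 42 261.6904761904762 204.66666666666666
[ 0.0034843  -0.23711804] [-0.04279467 -0.06649619]
```

View pics/c7.png

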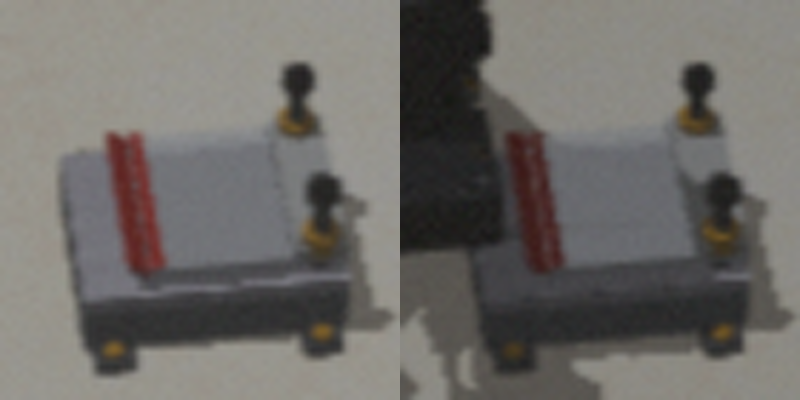

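Run:
```python
from h import *
I={k:cv2.imread(f'pics/side{k}.png').astype(float) for k in '02345'}
def red(i):
    i=cv2.GaussianBlur(i,(0,0),.6);return i[...,2]/i.sum(2)
def edges(f,cols,r0,r1):
    out=[]
    for c in cols:
        p=f[r0:r1,c];k=p.argmax();t=(p.max()+.34)/2
        j=k
        while j>0 and p[j]>t:j-=1
        top=r0+j+(t-p[j])/(p[j+1]-p[j])
        j=k
        while j<len(p)-1 and p[j]>t:j+=1
        bot=r0+j-(t-p[j])/(p[j-1]-p[j]);out.append((top,bot))
    return np.array(out)
E={k:edges(red(i),range(325,332),172,212) for k,i in I.items()}
for k in E:print(k,(E[k]-E['2']).mean(0).round(2))
# registration: plate vs static by ECC on log image
def reg(a,b,box):
    x,y,w,h=box;f=lambda i:cv2.GaussianBlur(np.log(cv2.cvtColor(i.astype(np.uint8),6).astype(np.float32)+1),(0,0),.8)[y:y+h,x:x+w]
    W=np.eye(2,3,dtype=np.float32)
    try:return cv2.findTransformECC(f(a),f(b),W,cv2.MOTION_TRANSLATION)[1][:,2].round(3)
    except Exception as e:return None
for k in '0345':print(k,'lip',reg(I['2'],I[k],(320,175,16,38)),'post',reg(I['2'],I[k],(350,162,20,20)))
```

```text
0 [-0.07  0.09]
2 [0. 0.]
3 [0.84 0.31]
4 [1.6  0.45]
5 [ 0.36 -0.24]
0 lip [ 0.672 -0.032] post [ 0.03  -0.007]
3 lip [-0.173 -0.656] post [ 0.024 -0.031]
4 lip None post [ 0.014 -0.003]
5 lip None post [ 0.007 -0.103]
```

Run:
```python
from h import *
L=[capture('side')[:,:,::-1].astype(float) for _ in range(10)]
np.save('pics/s5.npy',np.array(L).astype(np.uint8))
m5=np.mean(L,0)
r=lambda i:cv2.resize(i[155:225,310:380].astype(np.uint8),(400,400),interpolation=2)
cv2.imwrite('pics/c8.png',np.hstack([r(cv2.imread('pics/side4.png')),r(m5)]))
I={k:cv2.imread(f'pics/side{k}.png').astype(float) for k in '34'};I['m5']=m5
for c in (345,350,355):
  for k in I: print(c,k,I[k][192:212,c-2:c+3].mean((1,2)).round().astype(int))
print(sense()['wrist_force'],sense()['tcp_pos'])
```

```text
345 3 [106 107 106 108 108 107 108 107 102  79  68  71  78  88  61  54  45  43
  43  44]
345 4 [107 107 105 106 107 108 108 107 102  78  67  69  69  68  58  53  45  44
  42  44]
345 m5 [107 106 104 106 107 107 107 106  97  69  68  69  69  67  58  54  45  43
  43  43]
350 3 [107 107 107 106 108 108 107 106  96  70  68  77 101  67  57  49  45  44
  44  44]
350 4 [107 107 107 108 108 108 108 106  96  69  67  69  67  59  56  50  43  44
  43  43]
350 m5 [107 106 106 107 107 107 107 103  83  68  68  69  67  58  56  49  44  43
  43  43]
355 3 [108 105 105 104  99  99 101  93  78  68  75  93 100  65  56  46  43  42
  44  43]
355 4 [100 100 102 101  99 100 100  92  78  68  74  91  92  63  55  46  44  43
  42  43]
355 m5 [87 87 90 89 91 94 95 93 71 67 69 70 70 59 56 46 44 43 43 43]
[-2.89841722  0.75404293 -2.06402869] [0.49306941 0.13357759 0.04504822]
```

View pics/c8.png

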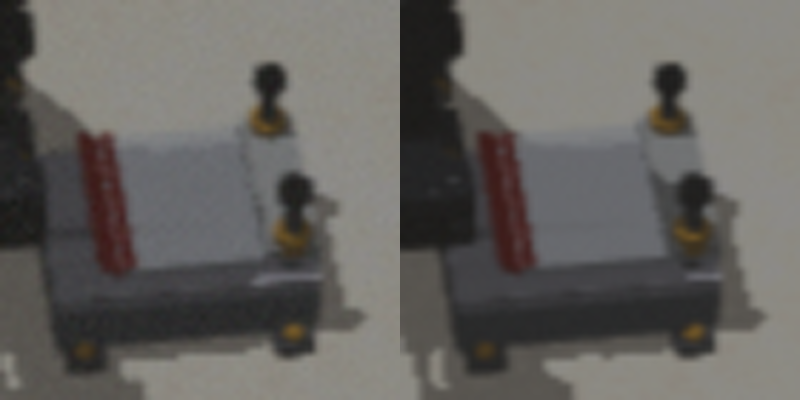

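```bash
python3 -m inch '[{"jaw":255,"x":0,"y":0,"z":-0.006,"ax":0,"ay":0,"az":0}]'
python3 - <<'E'
from h import *
L=[capture('side')[:,:,::-1].astype(float) for _ in range(12)]
m=np.mean(L,0)
for c in(345,350):print(m[192:212,c-2:c+3].mean((1,2)).round().astype(int)[6:12])
s=sense()
for k in('time_s','tcp_pos','ee_rot','wrist_force','moment','joint_velocities','gripper_width'):print(k,np.round(s[k],4).tolist())
for n in('top',):cv2.imwrite('pics/top6.png',capture(n)[:,:,::-1])
cv2.imwrite('pics/side6.png',m.astype(np.uint8))
E
```

```text
time_s: 15.22
tcp_pos: [0.4931, 0.1336, 0.0449]
ee_rot: [[-1.0, -0.023, 0.001], [-0.023, 1.0, -0.001], [-0.001, -0.001, -1.0]]
wrist_force: [-6.5, -0.4, 2.0]
gripper_width: 0.181
[107 106  97  69  67  69]
[107 103  83  67  69  69]
time_s 15.825
tcp_pos [0.4931, 0.1336, 0.0449]
ee_rot [[-0.9997, -0.0233, 0.0012], [-0.0233, 0.9997, -0.0014], [-0.0012, -0.0015, -1.0]]
wrist_force [-5.6277, 0.4073, 0.1648]
moment [-0.0348, 1.6095, 0.0273]
joint_velocities [-0.0387, 0.0266, -0.0072, -0.0446, -0.0353, -0.0889]
gripper_width 0.1804
```

View pics/side6.png

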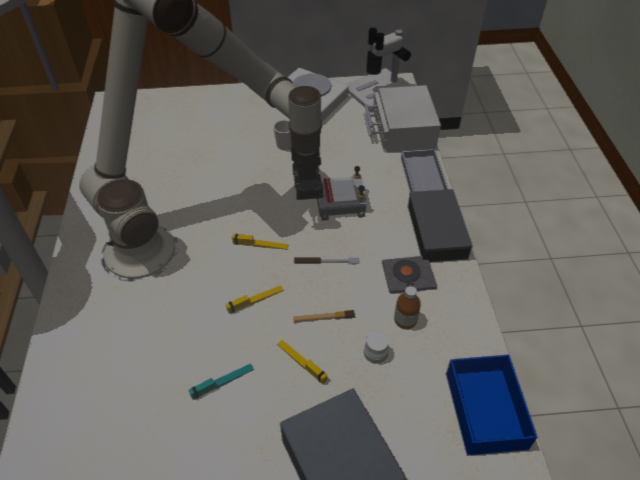

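View pics/top6.png

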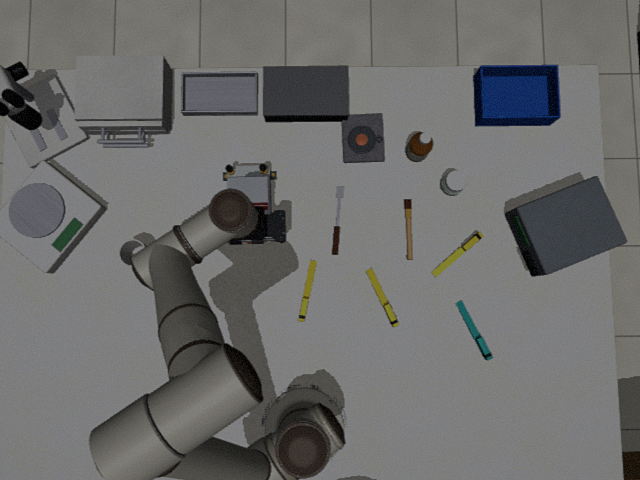

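Run:
```python
from station import *
print(finish_job()); s=sense(); print(s['time_s'],s['tcp_pos'],s['wrist_force'],s['gripper_width'])
```

```text
the job is handed in; nothing more can be done
None
the job is handed in; nothing more can be done
```

The orange taper gauge is in the clamp and still gripped, with the upper plate lifted by about 1.4 to 1.7 mm. I handed the job in at about 15.9 s. No verdict is reported, so I can't confirm the pass.

- **Pick and approach:** I picked the orange gauge, not the three yellow or one turquoise look-alikes. I gripped it across its width and lifted it, then touched it down on the clamp's front lip. From there I slid it in along the centre line.
- **Depth and lift:** The tip is about 63 mm inside the mouth. The drag began at about 46 mm, so the 0.08 mm per mm taper gives about 1.4 mm of lift. The shift of the plate edge in the side pictures, about 0.4 pixel, gives about 1.7 mm. Both lie within 1 to 2 mm.
- **Drag:** It peaked at about 14 N while I was pushing in. Part of that was from pressing down on the lower plate.
- **Final pose:** Opening 0.180, about the handle's 16 mm width, so the gauge is still held. The tool is level to about 0.002 rad, the direction is within about 0.01 rad of the clamp's, and nothing was moving. The last row left a light push of about 6 N along x and a slight downward press.
- **Bystanders:** In the last pictures the brush, spatula, medallion, bottle, jar and beaker stand where they started, judged by eye.
- **Disagreements:**
  - A first check of the lift from the red lip's edges suggested 2 to 3 mm. The gripper's shadow disturbed it, so I replaced it with the plate edge averaged over ten pictures.
  - At first contact the arm yielded, and the force read low after each hold row. I then read the force during the push.
  - I could not see the blade inside the gap, so its lying flat there rests on the tool's level and the contact forces.

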